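# Close the hold-down frame and push the board in under the microscope

## Task

Get the loaded circuit board ready for inspection, pushing with the fingertips only: first tip the hinged hold-down frame over and press it down flat on the board's nest, then push the carriage by its upright push plate fully home under the lens. Do not grip or lift anything, keep your fingers off the circuit board so that it stays lying in its nest, and leave the other things on the bench where they are.

Things in the scene. Friction and masses are not known exactly. Their poses are not given: they have to be found in the camera images.
- carriage (a joint): the board carriage of the video microscope: a flat aluminium plate, 187 x 144 mm, that slides on two steel rails along the scope's +x axis. 0 = pulled out to the loading stop (as it starts), 0.120 m = home against the end stop, board under the lens. It stays where it is left; sliding it takes about 3 N
- frame (a joint): dark metal hold-down frame, 134 x 122 mm, 6 mm thick with lining, open 96 x 70 mm window, hinged on the carriage's left edge (+y of scope). 0 rad = shut, flat on the nest; 1.57 = upright; starts open at 1.6 to 2.0, leaning out to the left; closes by tipping to the right (-y of scope) and down. Friction hinge: stays at any angle, about 0.2 N m to move (2 to 3 N at the tab)
- hinge (a point): middle of the frame's hinge line, which runs along the scope's x axis; 52.5 mm above the table; moves with the carriage
- frame_tab (a point): point at the orange finger tab on the free bar, on the frame's outer face (top when shut, looks left when open; point z = its outward normal); 116 mm from the hinge line, 30 mm nearer the robot than the frame's middle. There the solid bar and tab are 44 mm wide along the hinge and reach from 96 to 137 mm from the hinge line. Shut, the point is 55.5 mm above the table
- push_plate (a point): centre of the front face of the dark upright push plate at the carriage's near end (facing -x of scope), 110 mm wide, from 26 to 90 mm above the table; this point is 66 mm up. The plate is 5.5 mm thick and stands free above the base plate
- nest (a point): middle of the floor of the board's nest on the carriage, 46 mm above the table; axes parallel to the scope's
- scope: video microscope: light grey base plate 340 (x) x 420 (y) x 20 mm; origin at the middle of its underside on the table; x points away from the robot along the rails, y to the left. A steel column (450 mm tall) stands at scope x = +120, y = -170 mm and carries the boom with the head. Nest's middle at the start: scope x = -50 mm, y = 0
- lens (a point): underside of the lens and round ring light (72 mm across), 174 mm above the table, at scope x = +70 mm, y = 0; fixed to the scope; the nest's middle comes to rest straight below it
- board: green circuit board, 110 x 80 mm, lying loose in the carriage's nest (3.5 mm deep, 1.5 mm play each side); parts on it reach 12 mm above the nest floor; origin at the middle of its underside
- lining: black rubber lining on the inner face of the hold-down frame (the face towards the board), 2 mm thick; origin on the hinge line
- plate_back: steel stiffener on the rear of the push plate (the side away from the robot), 104 x 40 mm; its origin is at the scope's underside below the nest's middle
- board2: second green circuit board, 100 x 62 mm, 12 mm high, loose on the base plate to the left of the rails; bystander
- lens_ring: aluminium lens ring, 60 mm across, 30 mm high, standing on the base plate near its right front corner; bystander
- lens_block: black lens mount, 55 mm cube with a round top, 65 mm high, on the table at the left; bystander
- jar: small clear jar with blue cap, 48 mm across, 55 mm high, on the table at the left; bystander
- driver: screwdriver, 150 mm long, lying on the table at the left; bystander
- mouse: black computer mouse, about 95 x 58 x 31 mm, on the table at the right; bystander
- tweezers: steel tweezers, 125 mm long, lying on the table at the right; bystander

How it is judged:
On the way, in this order (a step that is already met when the one before it is completed fails the run):
1. the hold-down frame is shut flat while the carriage is still out at the loading end (value of joint frame below 0.04 rad and value of joint carriage below 0.06 m), for 0.2 s.
2. the carriage is home with the frame shut (value of joint frame below 0.04 rad and value of joint carriage above 0.1165 m), for 0.2 s.
At the end, for the whole second after the job is handed in: The frame lies shut (joint under 0.04 rad), the carriage is home (joint over 116.5 mm of 120) and at rest, and the board lies in its nest (within 7 mm of the nest's middle each way, not raised more than 8 mm) (all of step 2 and not (z of board in the frame of nest above 0.008 m or x of board in the frame of nest above 0.007 m or x of board in the frame of nest below -0.007 m or y of board in the frame of nest above 0.007 m or y of board in the frame of nest below -0.007 m) and velocity of joint carriage below 0.01 m/s and linear speed of board below 0.02 m/s); the robot touches nothing.
It fails at once if the carriage goes more than halfway in while the frame stands open (it would strike the ring light) (value of joint carriage above 0.06 m and value of joint frame above 0.3 rad).
It fails at once if the board is lifted or knocked out of its nest (z of board in the frame of nest above 0.008 m or x of board in the frame of nest above 0.007 m or x of board in the frame of nest below -0.007 m or y of board in the frame of nest above 0.007 m or y of board in the frame of nest below -0.007 m).
It fails at once if the frame or the push plate is gripped: fingers press on the frame's rubber-lined inner side or the rear of the push plate (contact force between the fingers and lining above 1.5 N or contact force between the fingers and plate_back above 1.5 N).
It fails at once if the robot presses on the circuit board (contact force between the fingers and board above 3 N).
It fails at once if a bystander is moved by more than 20 mm or lifted (distance of any of board2, lens_ring, lens_block, jar, driver, mouse, tweezers from where it was at the start of the episode above 0.02 m).
It also fails if it takes over 45 s, if anything falls off the work surface, if the arm or the gripper's body presses on something with over 40 N, if the wrist force passes 120 N, or if a joint passes its speed limit or range.

## Robot

A 7-joint arm with a two-finger parallel gripper is mounted at the origin on the work surface. World frame = base frame: x ahead of the robot, y to its left, z up, the work surface at z = 0. Lengths are in m, angles in rad, forces in N, time in s.
With the tool pointing down it reaches from about 0.425 to 0.875 m from the base axis. Payload 8.4 kg.
Tool frame: the origin (TCP) lies midway between the tips of the shut fingers; the grasp point (between the pads) lies 19 mm behind it; z points along the fingers, y is the line along which they close (so a half turn about z gives the same grasp; the last joint's range is limited). The gripper opens to 87 mm and grips with 3 to 60 N. Pads are 19 mm wide; open, the fingers measure 117 mm over their backs; the gripper's body (75 mm by 190 mm) begins 51 mm behind the grasp point.
Start: joints at [-1.33, 0.333, 0.04, 1.465, -0.013, 1.343, -0.059], TCP at [0.217, 0.613, 0.198] pointing down, gripper open.
Joint ranges: [-2.58, 2.58], [-0.38, 2.09], [-1.3, 1.39], [0.25, 2.4], [-1.5, 4.64], [0.08, 2.09], [-2.65, 2.65]. Speed limits (rad/s): [2.22, 2.22, 2.79, 2.79, 3.14, 3.14, 3.14].

## Interface

Orientations are given as a unit quaternion [w, x, y, z].
In Python, from rig import bot, eoat, solver, status, cams, close_job gives the robot as it stands. Calls block until the motion is done:
- bot.move_to(position, orientation): joint-space move of the TCP to a pose.
- bot.move_linear(position, feed=0.15, ori=None): straight line of the TCP; ori=None keeps the orientation; feed is the mean speed in m/s.
- bot.move_joints(angles): joint-space move.
- eoat.gripper_to(opening, grasp_force=None): finger opening in m; grasp_force is the grip in N (None keeps the last); returns when the fingers have stopped.
- bot.sleep(seconds).
- solver.ik(position, orientation): joint angles nearest the present ones, or None.
- status.observe(): the state.
- cams.read_camera(name): name is "scene" or "side" or "wrist"; returns a dict with "image" (480x640x3 uint8, red, green, blue), "fx", "fy", "cx", "cy" (pixels), "cam_to_world" (4x4, takes a point from camera to world coordinates); the wrist camera has in their place "T_tool_cam" (4x4, takes a point from camera to tool coordinates, whose origin is the TCP and whose axes are the flange's). Camera axes: x right, y down, z forward; pixel columns grow to the right and rows downward; lengths in m; the calibration is good to about 2 mm. A picture is of the moment at which its call begins: read the wrist's pose just before it. There is no depth.
A pose or a line that the arm cannot do raises bot.MotionError and nothing moves.
- close_job(): hands the job in; it is judged then, once.
The state is a dict: "t": time; "q": joint angles; "qd": joint speeds; "joint_torque": joint torques, N m; "ee_pos": TCP position; "tool_rot": TCP orientation; "contact_force": force on the tool from outside, world axes, zero at the start; "moment": the same for the moment, N m; "gripper_width": finger opening in m; "finger_force": force on a finger pad.
Only numpy, scipy, OpenCV 4.12 (cv2) and the standard library are available. Lean on these libraries where they do the work, as an engineer would, in place of code of your own. Each camera call takes 0.05 s, during which the arm holds its last target. There are 200 camera calls.

## Working session

There is one attempt and no reset: what is moved stays moved. The work goes in short steps, each a Python script; the robot and the scene stay as the last script left them, time stands still between calls to the robot, and variables do not carry over. Pictures are saved under pics/ and viewed, at most 10 in all, crops included, and the job is handed in when it is done.

```bash
ls; mkdir -p pics; python3 - <<'E'
from rig import bot,eoat,solver,status,cams
import cv2,numpy as np
s=status.observe();print(s['t'],s['ee_pos'],s['tool_rot'],s['gripper_width'])
for n in('scene','side'):
    c=cams.read_camera(n);cv2.imwrite(f'pics/{n}0.png',c['image'][:,:,::-1]);print(n,c['fx'],c['fy'],c['cx'],c['cy'],np.round(c['cam_to_world'],3).tolist())
E
```

```text
pics
0.0 [0.21650957 0.61235412 0.19755856] [-7.26247564e-05  1.69082861e-01  9.85601508e-01 -8.04768491e-04] 0.08694231461066391
scene 473.39478340886444 473.39478340886444 327.79794226559574 244.37338916698857 [[-0.207, 0.689, -0.695, 1.359], [0.978, 0.145, -0.148, 0.155], [-0.001, -0.71, -0.704, 0.952], [0.0, 0.0, 0.0, 1.0]]
side 451.21560783839084 451.21560783839084 323.40896813114335 232.5499673586954 [[0.736, -0.41, 0.539, -0.067], [-0.677, -0.453, 0.58, -0.686], [0.006, -0.792, -0.611, 0.816], [0.0, 0.0, 0.0, 1.0]]
```

View pics/scene0.png

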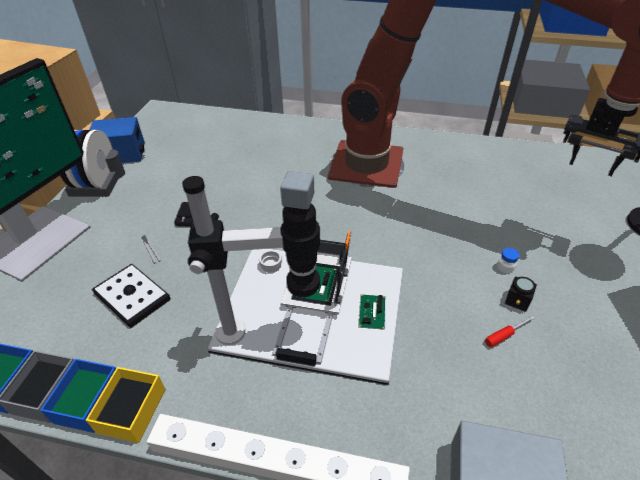

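View pics/side0.png

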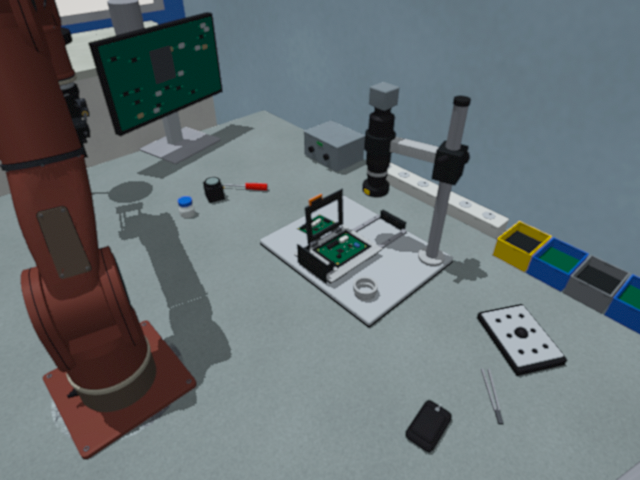

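The scene view shows the scope base with corners near (388,379), (403,266) and (213,350), and the orange tab at (348,240). In the side view the base corners are near (262,242), (369,323) and (452,261), and the tab is at (316,199). I'll zoom in on both.

```bash
python3 - <<'E'
import cv2
a=cv2.imread('pics/scene0.png')[215:390,205:415];b=cv2.imread('pics/side0.png')[180:330,255:460]
cv2.imwrite('pics/a.png',cv2.resize(a,None,fx=3.4,fy=3.4,interpolation=cv2.INTER_CUBIC))
cv2.imwrite('pics/b.png',cv2.resize(b,None,fx=3.9,fy=3.9,interpolation=cv2.INTER_CUBIC))
E
```

```text
(no output)
```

View pics/a.png

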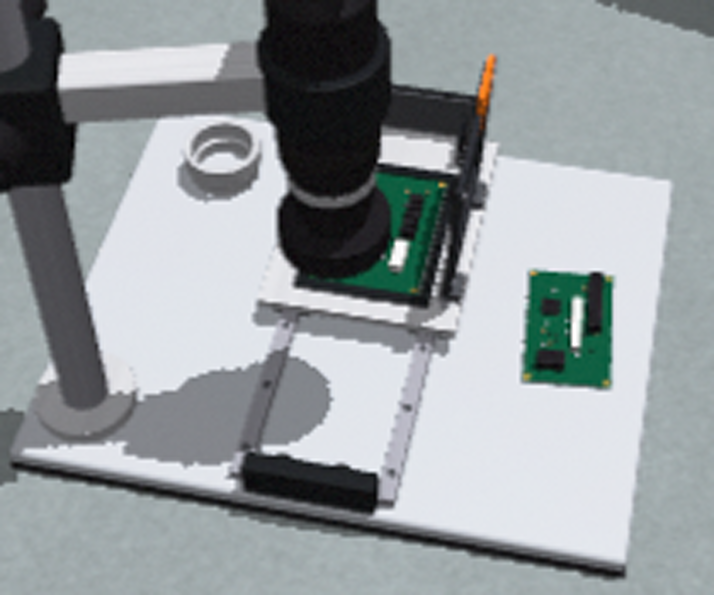

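View pics/b.png

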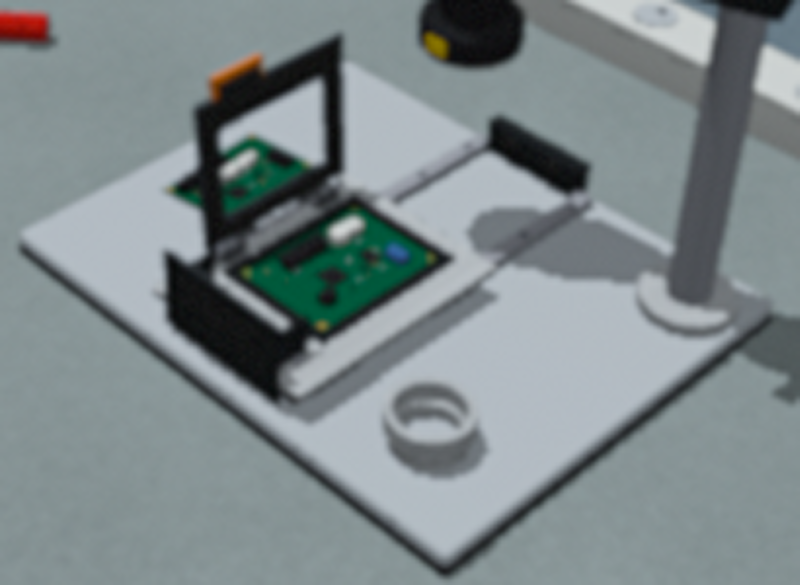

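```bash
cat > geo.py <<'E'
import numpy as np
from rig import cams
_c={}
def cam(n):
    if n not in _c:_c[n]=cams.read_camera(n)
    return _c[n]
def ray(n,u,v):
    c=cam(n);T=np.array(c['cam_to_world'])
    d=T[:3,:3]@np.array([(u-c['cx'])/c['fx'],(v-c['cy'])/c['fy'],1]);return T[:3,3],d
def plane(n,u,v,p,nn):
    o,d=ray(n,u,v);return o+d*(np.dot(np.array(p)-o,nn)/np.dot(d,nn))
A=lambda u,v:('scene',205+u/3.4,215+v/3.4)
B=lambda u,v:('side',255+u/3.9,180+v/3.9)
E
python3 - <<'E'
from geo import *
from scipy.optimize import least_squares
obs=[(A(625,562),(.17,.21)),(A(671,183),(-.17,.21)),(A(14,456),(.17,-.21)),(B(22,236),(-.17,.21)),(B(447,562),(-.17,-.21)),(B(770,308),(.17,-.21))]
W=np.array([plane(*o,[0,0,.02],[0,0,1])[:2] for o,_ in obs]);L=np.array([l for _,l in obs])
R=lambda a:np.array([[np.cos(a),-np.sin(a)],[np.sin(a),np.cos(a)]])
r=least_squares(lambda p:(L@R(p[2]).T+p[:2]-W).ravel(),[.65,0,0],loss='soft_l1',f_scale=.003)
print(W.round(4),'pose',r.x,(r.fun.reshape(-1,2)*1000).round(1))
x,y,a=r.x;np.save('scope.npy',r.x)
o=np.array([x,y,0]);R3=np.eye(3);R3[:2,:2]=R(a);ex=R3[:,0]
def sx(X,name,o_):print(name,(R3.T@(plane(*o_,o+R3@[X,0,0],ex)-o)).round(4))
def sz(Z,name,o_):print(name,(R3.T@(plane(*o_,[0,0,Z],[0,0,1])-o)).round(4))
sx(-.08,'tab top B',B(237,67));sx(-.08,'tab top A',A(490,57))
sx(-.117,'frame corner near B',B(200,105));sx(.017,'frame corner far B',B(340,38))
sz(.09,'plate top L B',B(168,254));sz(.09,'plate top R B',B(280,345))
sz(.049,'board corners B',B(352,196));sz(.049,'',B(452,258));sz(.049,'',B(320,330))
sz(.04,'carr right-near',B(290,390));sz(.045,'carr far-left A',A(455,330));sz(.045,'carr far-right A',A(260,300))
E
```

```text
[[ 0.8217  0.1758]
 [ 0.4887  0.1727]
 [ 0.8281 -0.2357]
 [ 0.4791  0.1616]
 [ 0.4812 -0.2537]
 [ 0.8135 -0.2491]] pose [ 0.65234738 -0.03846109  0.0085048 ] [[ -1.2  -2.8]
 [ -8.2  -2.6]
 [ -4.  -11.3]
 [  1.5   8.5]
 [  2.9   3.8]
 [ 10.6   2.1]]
tab top B [-0.08    0.07    0.1883]
tab top A [-0.08    0.0772  0.2054]
frame corner near B [-0.117   0.0646  0.1783]
frame corner far B [0.017  0.0715 0.1684]
plate top L B [-0.1617  0.0478  0.09  ]
plate top R B [-0.1686 -0.0656  0.09  ]
board corners B [0.0101 0.0472 0.049 ]
 [ 0.0107 -0.0489  0.049 ]
 [-0.108  -0.0403  0.049 ]
carr right-near [-0.1548 -0.0611  0.04  ]
carr far-left A [0.0306 0.0761 0.045 ]
carr far-right A [ 0.032  -0.0648  0.045 ]
```

Base corners from the two fixed cameras disagree by about 1 cm, so I'll measure with the wrist camera.

```bash
python3 - <<'E'
from rig import bot,eoat,solver,status,cams
import cv2,numpy as np,json
bot.move_linear([.217,.612,.36],feed=.3)
bot.move_to([.50,0.0,.36],[0,0,1,0])
eoat.gripper_to(0.0,10)
s=status.observe();c=cams.read_camera('wrist')
cv2.imwrite('pics/w1.png',c['image'][:,:,::-1])
d=dict(p=list(s['ee_pos']),q=list(s['tool_rot']),K=[c[k] for k in('fx','fy','cx','cy')],T=np.array(c['T_tool_cam']).tolist());json.dump(d,open('w1.json','w'))
print(s['t'],d,s['gripper_width'])
E
```

```text
4.8167 {'p': [np.float64(0.4999869409907242), np.float64(1.554522196993195e-05), np.float64(0.35999845335003416)], 'q': [np.float64(-1.3743249025981241e-05), np.float64(-8.82475933401987e-06), np.float64(0.9999999998592072), np.float64(3.851275021205674e-06)], 'K': [348.00792818579197, 348.00792818579197, 316.871798685299, 233.34656162348898], 'T': [[2.4244019439983162e-05, -0.9661140660533424, -0.2581154989265586, 0.07114598228942232], [0.9999997050527692, -0.0001747232574219966, 0.0007479078542520321, -0.0010331808796447866], [-0.0007676630788682156, -0.2581154409283995, 0.9661137768646796, -0.1853938580149912], [0.0, 0.0, 0.0, 1.0]]} 0.00044747895241921106
```

View pics/w1.png

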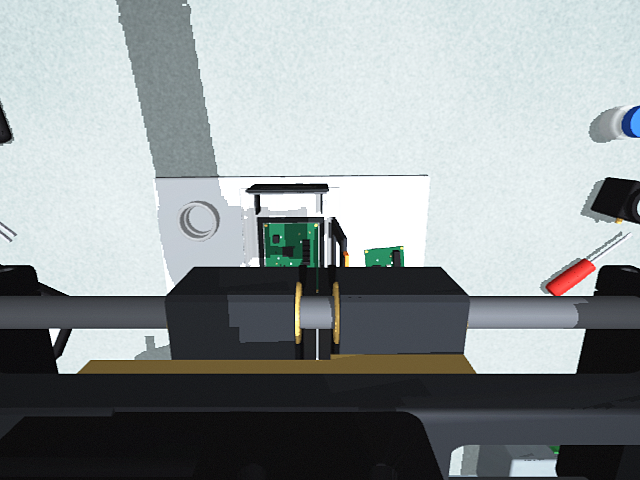

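The wrist view shows the base's near corners at (156,178) and (428,176), and the push plate top from (248,188) to (328,187). The frame's near post runs from (331,217) to the tab at (346,258), and the board's near corners are at (262,222) and (319,222).

```bash
cat >> geo.py <<'E'
import json
from scipy.spatial.transform import Rotation as Ro
def wr(f,u,v,p=None,n=(0,0,1)):
    d=json.load(open(f));fx,fy,cx,cy=d['K'];T=np.array(d['T']);q=d['q']
    R=Ro.from_quat([q[1],q[2],q[3],q[0]]).as_matrix()
    o=R@T[:3,3]+d['p'];r=R@T[:3,:3]@np.array([(u-cx)/fx,(v-cy)/fy,1])
    return o+r*(np.dot(np.array(p)-o,n)/np.dot(r,n))
E
python3 - <<'E'
from geo import *
z=lambda n,u,v,h:print(n,wr('w1.json',u,v,[0,0,h]).round(4))
z('baseNR',156,178,.02);z('baseNL',428,176,.02)
z('plateR',248,188,.09);z('plateL',328,187,.09)
z('boardNR',262,222,.048);z('boardNL',319,222,.048);z('frame base near',331,217,.06)
z('ring',199,220,.05)
import cv2
im=cv2.imread('pics/w1.png').astype(int);b,g,r=im[...,0],im[...,1],im[...,2]
m=(r>200)&(g>80)&(g<190)&(b<80);v,u=np.nonzero(m[200:270,320:370]);print('orange',len(u),u.min()+320,u.max()+320,v.min()+200,v.max()+200)
cv2.imwrite('pics/w1c.png',cv2.resize(cv2.imread('pics/w1.png')[165:275,230:440],None,fx=3.8,fy=3.8,interpolation=cv2.INTER_CUBIC))
E
```

```text
baseNR [ 0.4833 -0.2417  0.02  ]
baseNL [0.4804 0.1658 0.02  ]
plateR [ 0.4891 -0.0908  0.09  ]
plateL [0.4878 0.0139 0.09  ]
boardNR [ 0.5445 -0.0811  0.048 ]
boardNL [0.5445 0.0025 0.048 ]
frame base near [0.5344 0.0195 0.06  ]
ring [ 0.541  -0.1725  0.05  ]
orange 11 345 348 255 266
```

View pics/w1c.png

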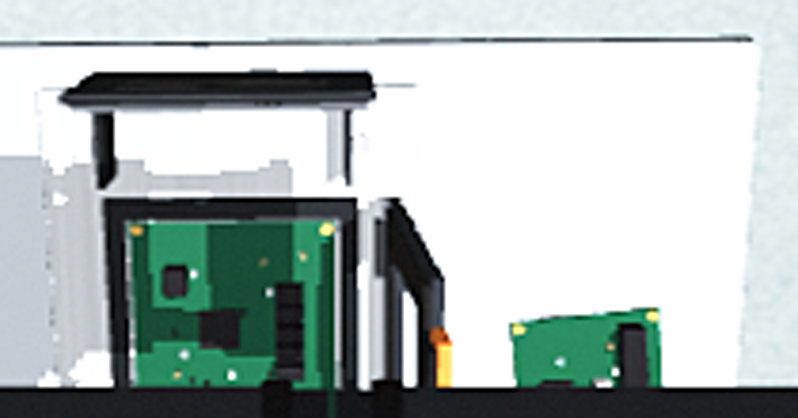

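```bash
python3 - <<'E'
from geo import *
C=lambda u,v:(230+u/3.8,165+v/3.8)
z=lambda n,u,v,h:print(n,wr('w1.json',*C(u,v),[0,0,h]).round(4))
z('baseNL',754,40,.02);z('plateR top',60,97,.09);z('plateL top',376,97,.09);z('plate low R',92,73,.026);z('plate low L',372,72,.026)
z('boardNR',130,220,.048);z('boardNL',338,220,.048)
z('nestframe NR',106,200,.0495);z('nestframe NL',358,200,.0495);z('frame foot near outer',400,200,.0555);
im=cv2=None
import cv2
g=cv2.cvtColor(cv2.imread('pics/w1.png'),cv2.COLOR_BGR2GRAY)
for r in (200,240):print(r,g[r,140:175].tolist(),g[r,415:440].tolist())
# tab: intersect with planes x
for X in(.545,.55,.555,.56,.565):print(X,wr('w1.json',*C(440,330),[X,0,0],(1,0,0)).round(4))
E
```

```text
baseNL [0.4797 0.1663 0.02  ]
plateR top [ 0.4924 -0.0939  0.09  ]
plateL top [0.4924 0.0152 0.09  ]
plate low R [ 0.4919 -0.0939  0.026 ]
plate low L [0.4915 0.0158 0.026 ]
boardNR [ 0.5458 -0.0779  0.048 ]
boardNL [0.5458 0.0024 0.048 ]
nestframe NR [ 0.5376 -0.0866  0.0495]
nestframe NL [0.5376 0.0101 0.0495]
frame foot near outer [0.5363 0.0258 0.0555]
200 [237, 237, 234, 234, 235, 235, 237, 237, 236, 237, 236, 234, 234, 237, 234, 250, 255, 255, 250, 196, 202, 203, 203, 204, 203, 203, 204, 205, 204, 203, 204, 203, 203, 203, 203] [255, 255, 255, 255, 255, 255, 255, 255, 255, 255, 255, 255, 255, 237, 225, 238, 235, 236, 238, 239, 237, 236, 237, 241, 243]
240 [237, 240, 237, 234, 234, 234, 234, 237, 238, 238, 240, 241, 237, 232, 231, 232, 234, 237, 236, 235, 209, 194, 202, 202, 203, 203, 203, 203, 203, 202, 201, 203, 201, 202, 202] [255, 255, 255, 255, 255, 255, 255, 255, 255, 255, 235, 213, 228, 229, 231, 231, 228, 232, 235, 231, 229, 226, 227, 233, 234]
0.545 [0.545  0.0305 0.1879]
0.55 [0.55   0.0318 0.1725]
0.555 [0.555  0.0332 0.1571]
0.56 [0.56   0.0345 0.1417]
0.565 [0.565  0.0359 0.1264]
```

The geometry is consistent: scope at (0.651, -0.038) with yaw about 0.007, hinge at y≈0.0225, z=0.0525, tab at x≈0.571, and frame angle about 1.64. Next I'll tip the frame over.

```bash
python3 - <<'E'
from rig import bot,status,cams
import numpy as np,cv2,json
q=[0,-.0035,.99999,0];H=np.array([.0225,.0525]);X=.571
def tcp(th,r,h=.014):
    E=H+r*np.array([-np.cos(th),np.sin(th)])+.003*np.array([np.sin(th),np.cos(th)])
    return [X,E[0]+h,E[1]]
F=lambda:np.array(status.observe()['contact_force'])
def go(p,f):
    bot.move_linear(p,feed=f)
    s=status.observe();print(np.round(p,3),np.round(s['contact_force'],1),round(s['t'],2))
    if np.linalg.norm(s['contact_force'])>35: raise SystemExit('force')
try:
    bot.move_to([X,.12,.30],q)
    go([X,.12,.162],.2); go([X,.075,.162],.15)
    for th in np.arange(1.6,0.05,-.15):
        go(tcp(th,.116+.012*(1.6-th)/1.6),.09)
    p=tcp(0,.128)
    for dz in (.004,.002,0,-.001,-.002,-.003,-.004):
        p2=list(p);p2[2]+=dz;go(p2,.03)
        if F()[2]>15:break
    bot.sleep(.2)
finally:
    print(status.observe()['ee_pos'])
E
```

```text
[0.571 0.12  0.162] [0.  1.2 0.5] 6.37
[0.571 0.075 0.162] [ 0.3  0.  -0.4] 6.82
[0.571 0.043 0.168] [0.7 0.3 0.5] 7.33
[0.571 0.025 0.169] [-0.1  0.5  0.1] 7.67
[0.571 0.008 0.167] [-0.   0.6 -0.2] 8.03
[ 0.571 -0.01   0.163] [ 0.4  0.6 -0.4] 8.38
[ 0.571 -0.026  0.156] [-0.4  0.7 -1.3] 8.72
[ 0.571 -0.042  0.146] [0.5 0.2 0.3] 9.07
[ 0.571 -0.055  0.134] [0.8 0.5 0.5] 9.43
[ 0.571 -0.068  0.12 ] [0.2 0.6 0.6] 9.79
[ 0.571 -0.077  0.104] [-0.8 -0.6  0.4] 10.15
[ 0.571 -0.085  0.087] [0.1 0.9 0.9] 10.51
[ 0.571 -0.09   0.068] [ 0.3  0.5 -0. ] 10.87
[ 0.571 -0.092  0.06 ] [ 0.1 -0.5 -0.3] 11.31
[ 0.571 -0.092  0.058] [-0.2 -0.3 -0.2] 11.56
[ 0.571 -0.092  0.056] [ 0.3 -0.   0.2] 11.81
[ 0.571 -0.092  0.054] [ 0.5 -0.1  0.4] 12.06
[ 0.571 -0.092  0.054] [0.3 0.  0.1] 12.31
[ 0.571 -0.092  0.052] [ 0.4 -0.4 -0.4] 12.56
[ 0.571 -0.092  0.052] [-0.1 -0.2  0.4] 12.81
[ 0.5710022  -0.09150544  0.0515218 ]
```

There was no contact force anywhere along the arc, so I'll look.

```bash
python3 - <<'E'
from rig import status,cams
import cv2,numpy as np
a=cams.read_camera('scene')['image'][:,:,::-1][160:360,230:430];b=cams.read_camera('side')['image'][:,:,::-1][130:300,235:435]
im=np.hstack([cv2.resize(a,(390,390),interpolation=cv2.INTER_CUBIC),cv2.resize(b,(400,390),interpolation=cv2.INTER_CUBIC)])
cv2.imwrite('pics/c1.png',im);print(status.observe()['gripper_width'])
E
```

```text
0.00022079033314909209
```

View pics/c1.png

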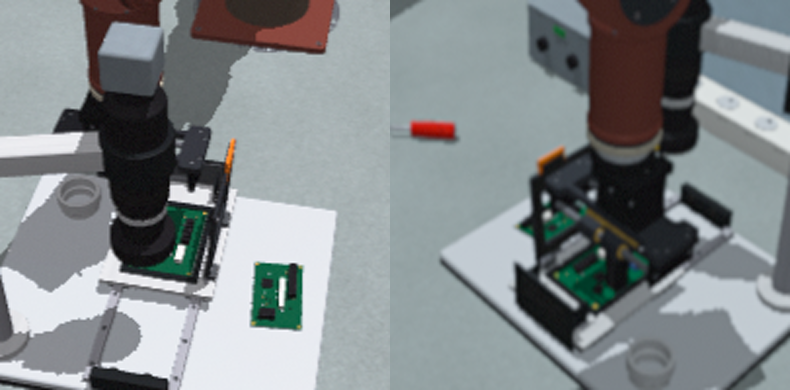

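The frame hasn't moved: the tab is still at about (349,232) in the scene view, while the gripper now sits to its right. The finger must have missed the bar, so I'll recheck the tab's position numerically.

```bash
python3 - <<'E'
from geo import *
import cv2
from rig import status
s=status.observe();print(s['t'],s['ee_pos'])
C=lambda u,v:(230+u/3.8,165+v/3.8)
for n,u,v in(('foot',400,200),('topcorner',440,272)):
  for X in(.53,.534,.54): print(n,X,wr('w1.json',*C(u,v),[X,0,0],(1,0,0)).round(4))
for f in('scene','side'):
    c=cam(f);T=np.linalg.inv(np.array(c['cam_to_world']));im=c['image']
    def pr(p):
        q=T[:3,:3]@p+T[:3,3];return (round(c['fx']*q[0]/q[2]+c['cx'],1),round(c['fy']*q[1]/q[2]+c['cy'],1))
    hsv=cv2.cvtColor(im,cv2.COLOR_RGB2HSV);m=((hsv[...,0]>6)&(hsv[...,0]<18)&(hsv[...,1]>190)&(hsv[...,2]>120)).astype(np.uint8)
    nb,l,st,ce=cv2.connectedComponentsWithStats(m)
    print(f,[(st[i].tolist(),ce[i].round(1).tolist()) for i in range(1,nb) if st[i][4]>8])
    print(' tab pred r137 x.549',pr(np.array([.549,.034,.189])),'x.593',pr(np.array([.593,.034,.189])),'r122',pr(np.array([.549,.033,.174])),pr(np.array([.593,.033,.174])))
    print(' plate corners',pr(np.array([.492,.016,.09])),pr(np.array([.492,-.094,.09])),'tip',pr(np.array([.571,-.0915,.0515])))
E
```

```text
13.1083 [ 0.57102609 -0.09149832  0.05153746]
foot 0.53 [0.53   0.0243 0.0842]
foot 0.534 [0.534  0.0253 0.066 ]
foot 0.54 [0.54   0.0268 0.0386]
topcorner 0.53 [0.53   0.0307 0.1804]
topcorner 0.534 [0.534 0.032 0.166]
topcorner 0.54 [0.54   0.0339 0.1443]
scene [([346, 232, 4, 16, 34], [347.4, 240.3])]
 tab pred r137 x.549 (np.float64(348.9), np.float64(230.1)) x.593 (np.float64(345.5), np.float64(242.9)) r122 (np.float64(348.3), np.float64(234.7)) (np.float64(345.0), np.float64(247.5))
 plate corners (np.float64(344.8), np.float64(242.4)) (np.float64(303.7), np.float64(236.4)) tip (np.float64(297.7), np.float64(268.1))
side [([310, 195, 11, 7, 17], [315.0, 198.0])]
 tab pred r137 x.549 (np.float64(308.2), np.float64(199.8)) x.593 (np.float64(321.1), np.float64(193.4)) r122 (np.float64(308.5), np.float64(204.9)) (np.float64(321.4), np.float64(198.5))
 plate corners (np.float64(296.6), np.float64(243.4)) (np.float64(325.9), np.float64(264.6)) tip (np.float64(347.7), np.float64(261.6))
```

Reprojection confirms the tab is where I estimated. I'll go back to the left and check the crossing slowly, logging actual poses and tracking the tab in the images.

```bash
python3 - <<'E'
from rig import bot,status,cams
import numpy as np,cv2
def orange(n):
    im=cams.read_camera(n)['image'];h=cv2.cvtColor(im,cv2.COLOR_RGB2HSV);m=(h[...,0]>6)&(h[...,0]<18)&(h[...,1]>190)&(h[...,2]>120)
    v,u=np.nonzero(m[180:330,290:370]);return (len(u),round(u.mean()+290,1),round(v.mean()+180,1)) if len(u) else None,im
X=.571
def go(p,f=.3):
    bot.move_linear(p,feed=f);s=status.observe();print(round(s['t'],2),np.round(s['ee_pos'],4),np.round(s['contact_force'],1),orange('scene')[0],orange('side')[0])
go([X,-.0915,.27]);go([X,.12,.27],.4);go([X,.12,.165]);go([X,.06,.165],.2);go([X,.045,.165],.1);go([X,.035,.165],.1)
im=[]
for n,(r,c) in dict(scene=(160,260),side=(120,240)).items():
    i=orange(n)[1][r:r+160,c:c+160,::-1];im.append(cv2.resize(i,(400,400),interpolation=cv2.INTER_CUBIC))
cv2.imwrite('pics/c2.png',np.hstack(im))
E
```

```text
14.08 [ 0.5703 -0.0913  0.2685] [ 0.1  0.5 -0.5] (35, np.float64(347.4), np.float64(240.4)) (15, np.float64(314.7), np.float64(198.1))
14.86 [0.5705 0.1204 0.2688] [-0.2 -1.2  0.7] (26, np.float64(347.5), np.float64(239.7)) (1, np.float64(311.0), np.float64(200.0))
15.46 [0.5714 0.1189 0.166 ] [-0.1  0.3  0.8] (27, np.float64(347.5), np.float64(239.6)) (2, np.float64(312.0), np.float64(199.5))
16.01 [0.5719 0.0593 0.1665] [ 0.2  0.3 -0.2] (25, np.float64(347.6), np.float64(239.4)) (2, np.float64(312.0), np.float64(199.5))
16.41 [0.5711 0.0447 0.1651] [-1.  -0.6  0.2] (13, np.float64(346.9), np.float64(241.9)) (6, np.float64(313.5), np.float64(198.5))
16.76 [0.5711 0.0347 0.1652] [0.1 1.  0.3] (13, np.float64(343.3), np.float64(242.2)) (8, np.float64(317.9), np.float64(198.2))
```

View pics/c2.png

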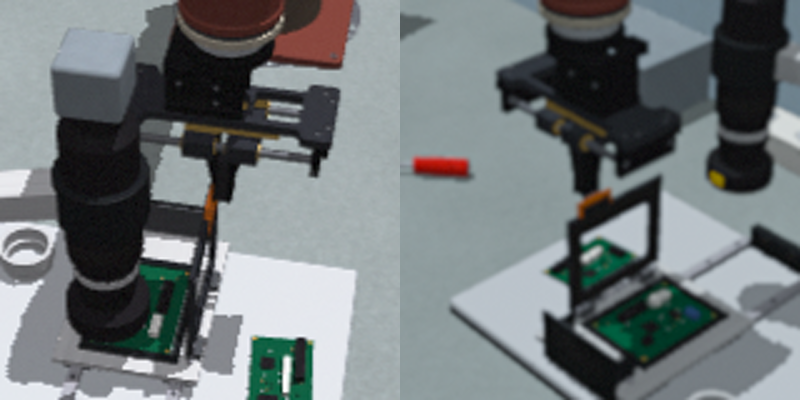

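This time the tab does follow: its scene u went from 347.5 to 343.3. I'll continue along the arc slightly lower on the bar, comparing the tab against its predicted pixel at each step.

```bash
cat > arc.py <<'E'
from rig import bot,status,cams
import numpy as np,cv2
H=np.array([.0225,.0525]);X=.571
def at(th,r,n=.003,x=X):
    E=H+r*np.array([-np.cos(th),np.sin(th)])+n*np.array([np.sin(th),np.cos(th)]);return np.array([x,E[0],E[1]])
def tcp(th,r,h=.011):return at(th,r)+[0,h,0]
def orange(n='scene'):
    c=cams.read_camera(n);im=c['image'];h=cv2.cvtColor(im,cv2.COLOR_RGB2HSV);m=(h[...,0]>6)&(h[...,0]<18)&(h[...,1]>190)&(h[...,2]>110)
    v,u=np.nonzero(m[180:330,270:370]);return ((len(u),round(float(u.mean())+270,1),round(float(v.mean())+180,1)) if len(u) else None),c
def pred(c,p):
    T=np.linalg.inv(np.array(c['cam_to_world']));q=T[:3,:3]@p+T[:3,3];return np.round([c['fx']*q[0]/q[2]+c['cx'],c['fy']*q[1]/q[2]+c['cy']],1)
def step(th,r,f=.09):
    bot.move_linear(list(tcp(th,r)),feed=f);s=status.observe();o,c=orange();o2,c2=orange('side')
    print(round(s['t'],1),round(th,2),np.round(s['ee_pos'],4),np.round(s['contact_force'],1),o,pred(c,at(th,.13)),o2,pred(c2,at(th,.13)))
E
python3 - <<'E'
from arc import *
for th in(1.5,1.4,1.3,1.2,1.1):step(th,.110+.014*(1.6-th)/1.6)
E
```

```text
17.2 1.5 [0.5709 0.028  0.1632] [ 0.9 -0.1  0. ] (29, 340.7, 242.9) [339.7 237.4] (22, 318.5, 200.4) [319.4 201.6]
17.6 1.4 [0.571  0.0166 0.1632] [-0.6  0.4  0.1] (40, 336.4, 242.9) [334.3 237. ] (12, 321.8, 202.8) [322.9 204.2]
18.0 1.3 [0.5709 0.0055 0.1618] [-0.4  0.3 -0.5] (50, 332.9, 243.2) [329. 237.] (13, 324.8, 205.1) [326.3 207.1]
18.3 1.2 [ 0.5709 -0.0055  0.1593] [-1.3 -0.1 -0.7] (61, 328.8, 243.6) [323.9 237.4] (8, 326.9, 208.5) [329.7 210.5]
18.7 1.1 [ 0.5708 -0.0164  0.1557] [0.1 0.5 0.4] (74, 324.8, 244.4) [319.  238.2] (9, 329.9, 211.4) [333.  214.2]
```

```bash
sed -i 's/h=.011/h=.000/' arc.py; python3 - <<'E'
from arc import *
for th in(1.1,1.0,.9,.8,.7):step(th,.111)
E
```

```text
19.1 1.1 [ 0.5708 -0.0258  0.1527] [-0.2  0.2 -0.4] (65, 323.3, 245.6) [319.  238.2] (6, 333.0, 214.0) [333.  214.2]
19.4 1.0 [ 0.5707 -0.0355  0.1473] [-0.3  0.6  0.9] (52, 321.3, 247.1) [314.4 239.4] (2, 334.0, 218.5) [336.1 218.3]
19.8 0.9 [ 0.5707 -0.0447  0.1411] [ 0.2 -1.1  0.6] (33, 319.2, 248.5) [310.1 241. ] (9, 338.0, 221.0) [339.1 222.6]
20.2 0.8 [ 0.5707 -0.0532  0.1339] [0.1 0.2 1.2] (2, 317.0, 251.5) [306.2 242.8] (3, 342.0, 224.3) [341.8 227.1]
20.6 0.7 [ 0.5707 -0.0609  0.126 ] [-0.4  0.4  0.1] None [302.7 245. ] (20, 341.4, 228.2) [344.3 231.7]
```

The side view shows the tab tracking its prediction, so I'll keep going down to shut.

```bash
python3 - <<'E'
from arc import *
for th in(.6,.5,.4,.3,.2,.1,.05,0):step(th,.112+.003*(.6-th)/.6)
p=list(tcp(0,.115))
for i in range(8):
    p[2]-=.001;bot.move_linear(p,feed=.02);s=status.observe();print(round(s['t'],1),np.round(s['ee_pos'],4),np.round(s['contact_force'],1))
    if s['contact_force'][2]>12:break
E
```

```text
20.9 0.6 [ 0.5706 -0.0687  0.1179] [ 0.2 -0.4  0.5] None [299.6 247.5] (32, 343.3, 232.5) [346.5 236.5]
21.3 0.5 [ 0.5705 -0.0753  0.1085] [-0.1  0.3  0.3] None [297.1 250.2] (47, 343.7, 236.4) [348.3 241.2]
21.7 0.4 [ 0.5704 -0.0809  0.0986] [ 0.6 -0.3 -0.4] None [295.  253.1] (62, 346.0, 240.6) [349.8 246. ]
22.1 0.3 [ 0.5705 -0.0854  0.0882] [-0.5  0.1  0.1] None [293.4 256.2] (68, 346.4, 244.7) [351.  250.6]
22.4 0.2 [ 0.5704 -0.0889  0.0774] [-0.7  0.4 -0.1] None [292.3 259.4] (74, 347.6, 248.6) [351.8 255.1]
22.8 0.1 [ 0.5704 -0.0912  0.0662] [0.4 0.7 0.6] None [291.7 262.7] (90, 348.8, 252.3) [352.2 259.4]
23.2 0.05 [ 0.5707 -0.0919  0.0609] [ 0.1  0.2 -0. ] None [291.6 264.4] (95, 349.0, 253.8) [352.2 261.5]
23.5 0 [ 0.5707 -0.0925  0.0551] [-0.3 -0.4 -0.1] None [291.6 266.1] (83, 348.8, 255.7) [352.2 263.5]
23.9 [ 0.571  -0.0925  0.0545] [0.  0.  0.3]
24.1 [ 0.571  -0.0925  0.0535] [0.4 0.3 0.3]
24.4 [ 0.571  -0.0925  0.0524] [-0.4  1.4  0.6]
24.6 [ 0.571  -0.0925  0.0514] [ 0.2 -0.1 -0.2]
24.9 [ 0.571  -0.0925  0.0504] [ 0.4 -0.2 -0.5]
25.1 [ 0.571  -0.0925  0.0494] [-0.6  0.3  1. ]
25.4 [ 0.571  -0.0925  0.0484] [ 0.7  0.7 -0.4]
25.6 [ 0.571  -0.0925  0.0474] [ 0.6  0.5 -0.4]
```

```bash
python3 - <<'E'
from arc import *
o,c=orange('side');o0,c0=orange();print(o,o0,pred(c,at(0,.13)),status.observe()['joint_torque'])
a=cv2.resize(c['image'][190:310,270:410,::-1],(460,395),interpolation=cv2.INTER_CUBIC);b=cv2.resize(c0['image'][190:330,250:370,::-1],(338,395),interpolation=cv2.INTER_CUBIC)
cv2.imwrite('pics/c3.png',np.hstack([a,b]))
E
```

```text
(87, 349.0, 257.9) None [352.2 263.5] [ 1.87010650e-02 -5.03038931e+01  1.14072409e+01 -3.37236357e+01
  6.79810205e-02  5.33153478e-02  9.59124154e-04]
```

View pics/c3.png

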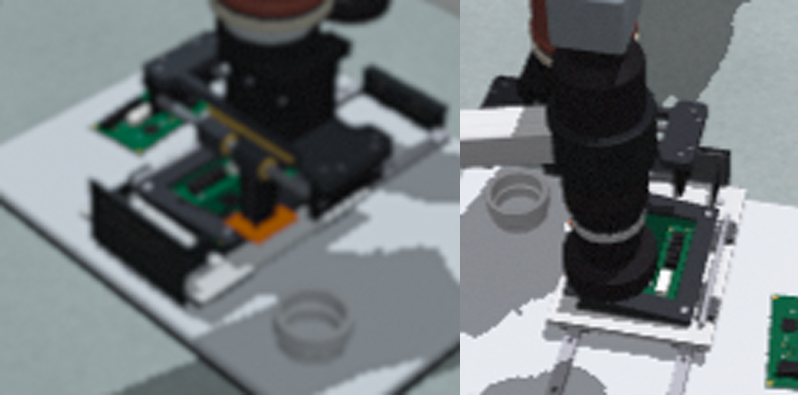

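Left: the frame is nearly shut, with the fingertips on the bar at the orange tab. The tab still sits a few pixels high (v 257.9 against 263.5 predicted), so I'll press further until the force rises.

```bash
python3 - <<'E'
from arc import *
p=list(tcp(0,.115));p[2]=.0474
for i in range(12):
    p[2]-=.001;bot.move_linear(p,feed=.025);s=status.observe();print(round(s['t'],1),np.round(s['ee_pos'],4)[2],np.round(s['contact_force'],1),orange('side')[0])
    if s['contact_force'][2]>10:break
E
```

```text
26.0 0.0463 [0.5 1.  0.1] (89, 349.2, 258.1)
26.3 0.0454 [-0.9 -0.3  0.4] (89, 349.3, 258.6)
26.6 0.0443 [ 0.2 -0.5 -0.2] (88, 349.2, 258.8)
26.9 0.0434 [-0.7 -1.  -1.3] (85, 349.4, 259.2)
27.2 0.0423 [0.7 0.2 0.2] (87, 349.3, 259.5)
27.5 0.0413 [-0.4 -0.1 -0.3] (88, 349.3, 259.8)
27.8 0.0403 [-0.5  0.4 -0.1] (89, 349.2, 260.2)
28.1 0.0393 [ 0.8 -0.4  1.2] (88, 349.2, 260.6)
28.4 0.0383 [-0.1  0.1 -0.8] (92, 349.1, 260.6)
28.7 0.0374 [-0.  -0.4 -1.4] (93, 349.1, 261.1)
29.0 0.0364 [-0.4 -0.1 -0.5] (91, 349.5, 261.2)
29.3 0.0353 [ 0.2  0.5 -0.1] (92, 349.4, 261.6)
```

The fingertip is evidently about 20 mm above the reported point, which also explains why the first pass went over the tab. I'll keep pressing until I feel contact.

```bash
python3 - <<'E'
from arc import *
p=list(tcp(0,.115));p[2]=.0354
for i in range(10):
    p[2]-=.0015;bot.move_linear(p,feed=.04);s=status.observe();print(round(s['t'],2),np.round(s['ee_pos'],4)[2],np.round(s['contact_force'],1))
    if s['contact_force'][2]>8:break
print(orange('side')[0])
E
```

```text
29.57 0.0338 [ 0.5 -0.5 -0.6]
29.82 0.0323 [-0.5  0.1 -0.2]
30.07 0.0318 [-1.8  0.2  8. ]
(92, 349.4, 262.7)
```

```bash
python3 - <<'E'
from arc import *
p=list(tcp(0,.115));F=lambda:np.round(status.observe()['contact_force'],1)
for z in(.0308,.0298):
    p[2]=z;bot.move_linear(p,feed=.04);f=F();print(z,f)
    if f[2]>20:break
bot.sleep(.25)
p[2]=.13;bot.move_linear(p,feed=.3);print(orange('side')[0])
bot.move_linear([.445,-.039,.13],feed=.4)
bot.move_linear([.445,-.039,.04],feed=.25)
bot.move_linear([.475,-.039,.04],feed=.15)
s=status.observe();print(s['t'],s['ee_pos'],F())
E
```

```text
0.0308 [-1.   0.8  8.2]
0.0298 [-1.7  1.2 15.8]
(128, 349.6, 260.7)
32.875 [ 0.47647312 -0.03930419  0.04136029] [ 0.1 -0.9 -0.5]
```

```bash
python3 - <<'E'
from arc import *
def go(x,f):
    bot.move_linear([x,-.0385,.04],feed=f);s=status.observe();print(round(s['t'],2),np.round(s['ee_pos'],4),np.round(s['contact_force'],1));return s['contact_force'][0]
go(.53,.1);go(.585,.1)
x=.590
while x<.625:
    if go(x,.04)<-12:break
    x+=.003
E
```

```text
33.58 [ 0.5296 -0.0386  0.0401] [-0.1  0.2  0. ]
34.27 [ 0.5847 -0.0387  0.04  ] [-0.6  0.3  0.1]
34.55 [ 0.59   -0.0385  0.0401] [-1.5 -0.1 -1. ]
34.8 [ 0.5932 -0.0384  0.04  ] [-0.6  0.1  0.4]
35.05 [ 0.5964 -0.0384  0.04  ] [-0.4  0.1 -0.3]
35.3 [ 0.5994 -0.0385  0.04  ] [-0.5 -0.1 -0. ]
35.55 [ 0.5996 -0.0385  0.0397] [-12.2   0.7   8.4]
```

The end stop was felt at x≈0.600, close to the expected 0.602. I'll back off and check.

```bash
python3 - <<'E'
from arc import *
bot.move_linear([.604,-.0385,.04],feed=.04);print(status.observe()['contact_force']);bot.sleep(.3)
bot.move_linear([.55,-.0385,.04],feed=.2);bot.move_linear([.46,-.0385,.16],feed=.35)
bot.sleep(.1);s=status.observe();print(s['t'],s['contact_force'])
o,c=orange('side');o0,c0=orange()
print(pred(c,np.array([.612,.016,.09])),pred(c,np.array([.612,-.094,.09])))
a=cv2.resize(c['image'][180:290,290:430,::-1],(460,361),interpolation=cv2.INTER_CUBIC);b=cv2.resize(c0['image'][230:370,250:370,::-1],(309,361),interpolation=cv2.INTER_CUBIC)
cv2.imwrite('pics/c4.png',np.hstack([a,b]))
E
```

```text
[-20.9752805    1.88834859  15.80049984]
37.2833 [-1.14724272 -0.50232074 -0.30591772]
[330.7 224.5] [360.3 243.6]
```

View pics/c4.png

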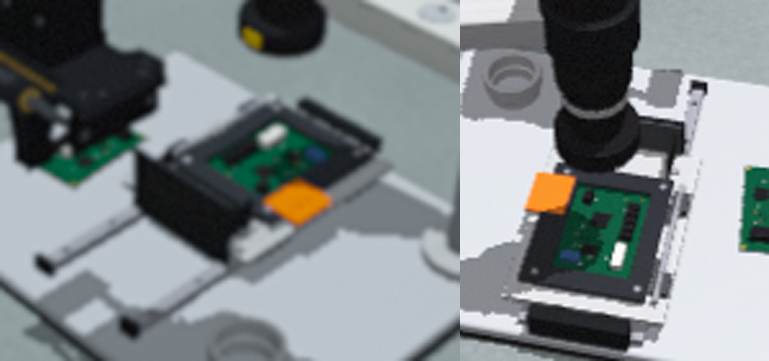

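The frame lies flat with the board in its window. The carriage is against the end stop, with the plate's left corner at about (332,226) against (331,224) predicted.

```bash
python3 -c "
from rig import close_job
print(close_job())"
```

```text
the job is handed in; nothing more can be done
None
```

I handed the job in at about 37 s: the frame is pressed shut (15.8 N at the tab), the carriage is pushed home against its end stop (21 N), and the last pictures show the frame flat with the board in its nest; the hand-in returned no verdict.

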